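# Make up two toy-train kits at the joiner's bench

### The arm

A 6-joint arm with a two-finger parallel gripper is mounted at the origin on the work surface. World frame = base frame: x ahead of the robot, y to its left, z up, the work surface at z = 0. Lengths are in m, angles in rad, forces in N, time in s.
With the tool pointing down it reaches from about 0.3 to 0.875 m from the base axis. Payload 6.4 kg.
Tool frame: the origin (TCP) lies where the fingers leave the gripper's body, on its centre line; the fingertips stand 64 mm ahead of it and the grasp point (between the pads) lies 45 mm ahead of it; x points along the fingers, z is the direction in which the jaws open and shut, and the axes are right-handed (so a half turn about x gives the same grasp; the last joint's range is limited). The gripper opens to 88 mm and grips with 3 to 60 N. Pads are 18 mm wide; open, the fingers measure 123 mm over their backs; the gripper's body (75 mm by 187 mm) begins 45 mm behind the grasp point.
Start: joints at [1.001, 0.181, 1.607, -0, 1.354, -0.206], TCP at [0.205, 0.537, 0.303] pointing down, gripper open.
Joint ranges: [-2.99, 2.99], [-0.89, 2.07], [0.3, 2.58], [-1.14, 4.28], [0, 2.63], [-3.12, 3.12]. Speed limits (rad/s): [2.57, 2.57, 3.01, 3.14, 3.14, 3.14].

### API

Orientations are given as a 3x3 rotation matrix whose columns are the frame's x, y, z axes.
In Python, from plant import readout, grab_frame, calibration, manip gives the robot as it stands.
- The arm moves only by the shell command python3 -m pendant 'ROWS'. ROWS is JSON, a list of rows, each a list of 7 numbers: the shift along the tool's x, y, z in cm, then the turn, a rotation vector about the tool's x, y, z in rad, then the closure, from 0 (fully open) to 1 (shut). In form: [[tx, ty, tz, wx, wy, wz, grip], ...]. A call has 1 to 10 rows; each row is the pose to reach, as a shift and turn from the pose measured when the call began, along the tool's axes at that moment; what a row does not reach only later rows make up. A row lasts 1/8 s, in which the tool goes at most 62.5 mm and 10.7 degrees, less where a joint would pass 70% of its speed; a pose out of reach is approached as far as the arm can. A call with a gripper value outside its range is refused whole. The fingers move at their own pace and stop on an object; the grip force is fixed at half the most. Time passes only in rows, so rows that repeat a pose let the fingers close. It gives the time, the measured TCP pose, the force and the opening at its end, in the units of the state.
- readout.state(): the state, without advancing time (a new reading comes with each control period).
- grab_frame(name): name is "side" or "top" or "wrist"; returns the picture (400x640x3 uint8, blue, green, red); there is no depth.
- calibration(name): a dict with "vfov" (degrees; the focal length in pixels is half the picture's height over the tangent of half this angle, whatever the lens; pixels are square), "cx", "cy" (the principal point, pixels), "cam_to_world" (4x4, takes a point from camera to world coordinates); the wrist camera has in their place "mount" (4x4, takes a point from camera to tool coordinates, whose origin is the TCP and whose axes are the tool frame's). Camera axes: x right, y up, looking along -z (the intrinsics and any distortion apply to the point x, -y, -z); pixel columns grow to the right and rows downward; lengths in m; the calibration is good to about 2 mm. A picture is of the moment at which its call begins: read the wrist's pose just before it. calibration takes no time and is no camera call.
- manip.finish_job(): hands the job in, once; it reports no verdict.
The state is a dict: "time": time; "joints": joint angles; "joint_vel": joint speeds; "tau": joint torques, N m; "ee_pos": TCP position; "eef_rot": TCP orientation; "contact_force": force on the tool from outside, world axes, zero at the start; "torque": the same for the moment, N m; "opening": finger opening in m.
Only numpy, scipy, OpenCV 4.12 (cv2) and the standard library are available. Lean on these libraries where they do the work, as an engineer would, in place of code of your own. Each camera call takes 0.05 s, during which the arm holds its last target. There are 200 camera calls.

### The job

Make up the two toy-train kits for the woodworking class: the cab, the funnel and the large wheel go in the tray with three compartments (the engine kit), and the barrel and the small wheel go in the tray with two compartments (the wagon kit). Give each part a compartment of its own, whichever you like within its tray, set down flat on the tray floor the same way up as it stands now and not dropped. Leave the tape measure, the bench plane and the glue bottle where they are.

Things in the scene. Friction and masses are not known exactly. Their poses are not given: they have to be found in the camera images.
- cab: Engine cab of bare light wood, a small hut: solid lower block 46 x 40 x 26 mm (x, y, z), four corner posts, and a flat roof 56 x 40 x 8 mm with its top (two dark grooves across) at 52 mm. Its two y faces are flush all the way up and 40 mm apart: the plain place to grip it. Origin at the centre of its underside, z up through its top. About 50 g.
- funnel: Engine funnel of bare light wood, turned: round foot flange 48 mm across and about 10 mm high, stem 26 mm across, straight-sided crown 36 mm across from z = 42 to its top at 62 mm, with a round dark bore (22 mm) in the top. Grip the crown. Origin at the centre of its underside, z up through its top. About 40 g.
- large_wheel: Large toy wheel of bare light wood lying flat: disc 60 mm across and 30 mm thick, with a small dark axle bore (10 mm) in the middle and a turned groove. Origin at the centre of its underside, z up through its top. About 60 g.
- barrel: Toy barrel of bare light wood, standing: 52 mm high, 36 mm across at the ends and 44 mm at the middle (z = 26 mm), with two dark steel hoops. Origin at the centre of its underside, z up through its top. About 45 g.
- small_wheel: Small toy wheel of bare light wood lying flat: disc 42 mm across and 30 mm thick, otherwise like the large wheel. Origin at the centre of its underside, z up through its top. About 30 g.
- engine_tray: Fixed flat plywood kit tray lined with brown cork with three open compartments in a row along its x axis, outside 264 x 112 mm, 15 mm high (floor 5 mm thick, walls and dividers 6 mm thick, their tops 15 mm above the bench). Each compartment is 80 mm (along x) by 100 mm (along y) inside; their centres lie at x = -86, 0 and +86 mm, y = 0. Origin at the centre of its underside, on the bench; z up. It does not move.
- wagon_tray: Fixed flat plywood kit tray lined with brown cork with two open compartments in a row along its x axis, outside 178 x 112 mm, 15 mm high (floor 5 mm thick, walls and dividers 6 mm thick, their tops 15 mm above the bench). Each compartment is 80 mm (along x) by 100 mm (along y) inside; their centres lie at x = -43 and +43 mm, y = 0. Origin at the centre of its underside, on the bench; z up. It does not move.
- tape_measure: Bystander: yellow and black tape measure lying flat among the parts, 66 x 58 mm and 34 mm high (its steel tongue sticks out 7 mm at the +x end). Loose. Origin at the centre of its underside, z up through its top.
- bench_plane: Bystander: steel bench plane with dark wood handles on the far side of the parts, 60 mm (x) by 240 mm (y), about 115 mm high. Loose, 1.6 kg. Origin at the centre of its underside, z up through its top.
- glue_bottle: Bystander: white glue bottle with a red cap, 60 mm across and 160 mm high, at the far left of the bench. Loose. Origin at the centre of its underside, z up through its top.
Mind the look-alikes: they are no part of the job. What is shaped like the small_wheel but purple is not meant. What is shaped like the barrel but blue is not meant.

How it is judged:
By the outcome, as a careful person would: the job done as asked, in the order asked, and still so for the second after the job is handed in, with the robot touching nothing.
It also fails if it takes over 112 s, if anything falls off the work surface, if the arm or the gripper's body presses on something with over 40 N, if the wrist force passes 120 N, or if a joint passes its speed limit or range.

## Working session

There is one attempt and no reset: what is moved stays moved. The work goes in short steps, Python scripts to look and compute and a shell command to move; the robot and the scene stay as the last step left them, time stands still between calls to the robot, and variables do not carry over. Pictures are saved under pics/ and viewed, about 12 in all and at most 16, crops included, and the job is handed in when it is done.

```bash
ls; mkdir -p pics; python3 - <<'E'
from plant import readout, grab_frame, calibration
import cv2
print(readout.state())
for n in ("top","side","wrist"):
    print(n,calibration(n)); cv2.imwrite(f"pics/{n}0.png",grab_frame(n))
E
```

```text
pics
{'time': 0.0, 'joints': array([ 1.00070942e+00,  1.81488208e-01,  1.60797717e+00, -1.50131628e-05,
        1.35380127e+00, -2.06296109e-01]), 'joint_vel': array([-3.03345438e-05,  3.22973647e-05, -1.03151472e-03, -2.67890711e-04,
        1.67167291e-03,  9.30174508e-05]), 'tau': array([ 2.88238255e-05, -4.33862257e+01, -3.41858768e+01,  7.02679669e-02,
        3.84929858e-02, -1.20329682e-04]), 'ee_pos': array([0.20435135, 0.53701609, 0.30185466]), 'eef_rot': array([[-8.91117224e-04, -9.34555709e-01,  3.55815728e-01],
       [-1.41716576e-03,  3.55816692e-01,  9.34554693e-01],
       [-9.99998599e-01,  3.28547918e-04, -1.64149473e-03]]), 'contact_force': array([ 0.42025666, -0.19051066, -0.49746014]), 'torque': array([ 0.01930071, -0.04008722, -0.03070178]), 'opening': 0.08830014478021049}
top {'vfov': 43.29315772152603, 'cx': 322.759876215988, 'cy': 195.21021628426598, 'cam_to_world': array([[-0.02358368,  0.99015016, -0.13800898,  0.41173236],
       [-0.99956843, -0.02093577,  0.02060695,  0.0125589 ],
       [ 0.01751465,  0.13843541,  0.99021658,  1.36351085],
       [ 0.        ,  0.        ,  0.        ,  1.        ]])}
side {'vfov': 56.637849562940254, 'cx': 314.6396133619977, 'cy': 205.84362718685378, 'cam_to_world': array([[ 0.92043722,  0.25065239, -0.29994782,  0.38319699],
       [-0.39038084,  0.55027788, -0.73810369, -0.58673039],
       [-0.0199528 ,  0.79647199,  0.60434613,  0.51288049],
       [ 0.        ,  0.        ,  0.        ,  1.        ]])}
wrist {'vfov': 64.89726865900577, 'cx': 317.5251916740436, 'cy': 201.90570264800232, 'mount': array([[ 3.33326686e-04,  2.68981497e-01, -9.63145287e-01,
        -8.20348972e-02],
       [-3.63119692e-04,  9.63145309e-01,  2.68981377e-01,
         6.80629998e-02],
       [ 9.99999879e-01,  2.60078348e-04,  4.18714512e-04,
        -4.64370951e-04],
       [ 0.00000000e+00,  0.00000000e+00,  0.00000000e+00,
         1.00000000e+00]])}
```

View pics/top0.png

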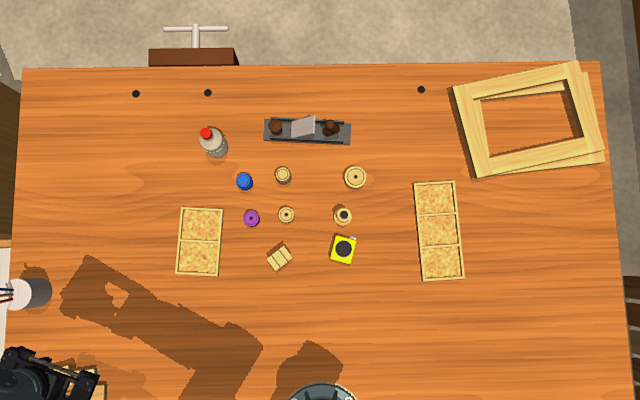

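View pics/side0.png

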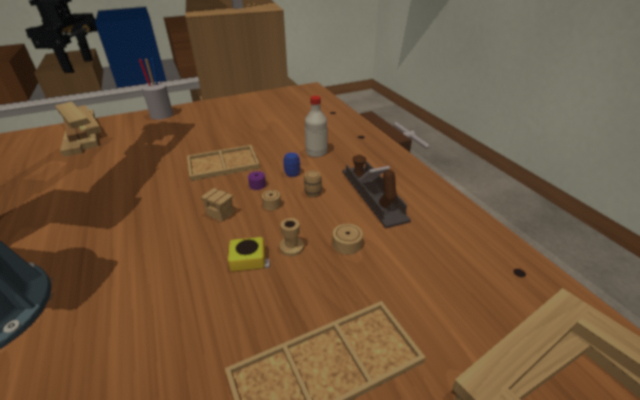

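The top view shows the cab (279,257), small wheel (286,214), barrel (282,174), funnel (343,215), large wheel (355,177), wagon tray (199,241) and engine tray (439,230). The purple (251,218) and blue (244,181) look-alikes are to the left. Next I'll zoom in for better pixel positions.

```bash
cat > h.py <<'E'
import numpy as np, cv2
from plant import readout, grab_frame, calibration
def ray(name,uv,st=None):
    c=calibration(name); f=200/np.tan(np.radians(c["vfov"]/2))
    d=np.array([(uv[0]-c["cx"])/f,-(uv[1]-c["cy"])/f,-1])
    if name=="wrist":
        T=np.eye(4);T[:3,:3]=st["eef_rot"];T[:3,3]=st["ee_pos"];M=T@c["mount"]
    else: M=c["cam_to_world"]
    return M[:3,3],M[:3,:3]@d
def onplane(name,uv,z,st=None):
    o,d=ray(name,uv,st); return o+d*(z-o[2])/d[2]
E
python3 - <<'E'
import cv2
from h import *
im=cv2.imread("pics/top0.png")
cv2.imwrite("pics/topz.png",cv2.resize(im[130:290,170:470],(800,427),interpolation=cv2.INTER_CUBIC))
for n,uv,z in [("cab",(279,257),.052),("sw",(286,214),.03),("barrel",(282.5,174),.052),("funnel",(343.5,214.5),.062),("lw",(355,177),.03),("wag",(199,241),.015),("eng",(439,230),.015)]:
    print(n,onplane("top",uv,z).round(4))
E
```

```text
cab [0.436 0.102 0.052]
sw [0.5493 0.0836 0.03  ]
barrel [0.6533 0.0902 0.052 ]
funnel [ 0.5414 -0.0672  0.062 ]
lw [ 0.6452 -0.103   0.03  ]
wag [0.4838 0.3162 0.015 ]
eng [ 0.4987 -0.3256  0.015 ]
```

View pics/topz.png

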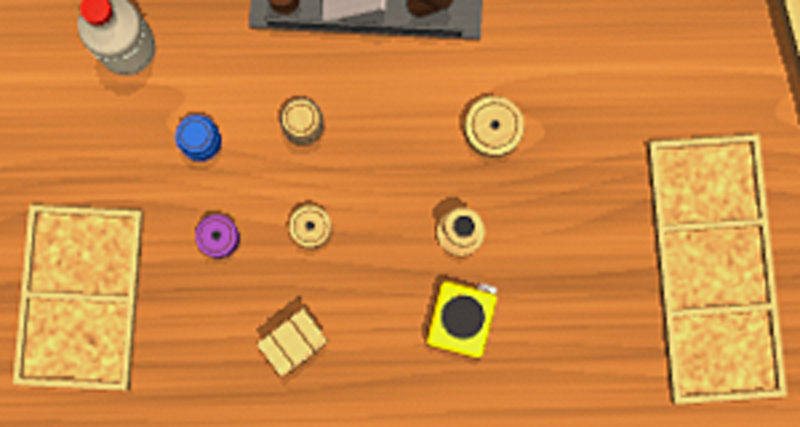

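The crop shows the cab roof corners (258,343), (305,306), (327,338), (282,377), the part centres and the tray corners. From these I'll compute tray poses, compartment targets and part yaws.

```bash
cat > tr.py <<'E'
from h import *
P=lambda x,y,z: onplane("top",(170+x*.375-.3,130+y*.3747-.3),z)
def tray(c,ex):
    w=np.array([P(*q,.015) for q in c]); ctr=w.mean(0)
    # corners order: far-left, far-right, near-right, near-left ; long axis = x of tray = far->near
    l=((w[0]+w[1])-(w[2]+w[3]))/2
    print("ctr",ctr.round(4),"len",np.linalg.norm(l).round(4),"yaw",np.degrees(np.arctan2(l[1],l[0])).round(1))
    u=l/np.linalg.norm(l); print([ (ctr+u*e)[:2].round(4).tolist() for e in ex])
E
python3 - <<'E'
from tr import *
tray([(30,206),(142,210),(130,388),(14,384)],[.043,-.043])
tray([(649,142),(759,135),(784,397),(675,403)],[.086,0,-.086])
w=np.array([P(*q,.052) for q in [(258,343),(305,306),(327,338),(282,377)]])
print("cab",w.mean(0).round(4)); d=w[1]+w[2]-w[0]-w[3]; print(np.degrees(np.arctan2(d[1],d[0])), np.linalg.norm(d)/2)
for n,q,z in [("funnel",(464,228),.062),("lw",(495,125),.03),("barrel",(301,119),.052),("sw",(310,226),.03)]: print(n,P(*q,z).round(4))
s=readout.state(); R=s["eef_rot"]; p=s["ee_pos"]
t=np.array([.436-.0,.102,.22]); print("shift cm",(R.T@(t-p)*100).round(1))
E
```

```text
ctr [0.4846 0.3153 0.015 ] len 0.1769 yaw -3.9
[[0.5275, 0.3123], [0.4417, 0.3182]]
ctr [ 0.4989 -0.3241  0.015 ] len 0.2639 yaw 2.4
[[0.5848, -0.3205], [0.4989, -0.3241], [0.413, -0.3278]]
cab [0.4348 0.1005 0.052 ]
-51.70558002930046 0.057157896890590094
funnel [ 0.5398 -0.0676  0.062 ]
lw [ 0.6464 -0.104   0.03  ]
barrel [0.6525 0.09   0.052 ]
sw [0.5483 0.0837 0.03  ]
shift cm [  8.2 -37.1 -32.4]
```

```bash
python3 -m pendant '[[8,-37,-32.4,0.54,0,0,0],[8,-37,-32.4,0.54,0,0,0],[8,-37,-32.4,0.54,0,0,0],[8,-37,-32.4,0.54,0,0,0],[8,-37,-32.4,0.54,0,0,0],[8,-37,-32.4,0.54,0,0,0],[8,-37,-32.4,0.54,0,0,0],[8,-37,-32.4,0.54,0,0,0],[8,-37,-32.4,0.54,0,0,0],[8,-37,-32.4,0.54,0,0,0]]'
python3 - <<'E'
from h import *
s=readout.state(); cv2.imwrite("pics/w1.png",grab_frame("wrist")); np.savez("w1.npz",**{k:s[k] for k in("ee_pos","eef_rot")}); print(s["ee_pos"],s["eef_rot"][:,2],s["joint_vel"].round(3))
E
```

```text
time: 1.4
ee_pos: [0.4345, 0.1027, 0.2221]
eef_rot: [[-0.002, -0.618, 0.786], [-0.001, 0.786, 0.618], [-1.0, 0.001, -0.002]]
contact_force: [0.1, 0.3, -0.6]
opening: 0.0884
[0.43446707 0.10267461 0.2221018 ] [ 0.7864143   0.6176968  -0.00179157] [ 0.038 -0.012  0.005  0.001 -0.001 -0.003]
```

View pics/w1.png

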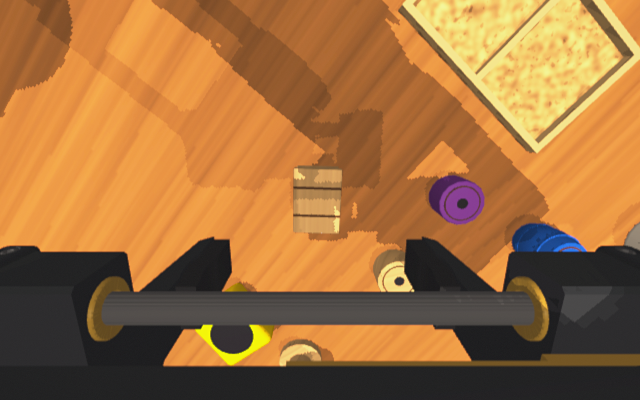

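The wrist view shows the cab roof square to the jaws, with corners (293,168), (341,167), (340,234), (293,233). The small wheel's bore is at (399,281).

```bash
python3 - <<'E'
from h import *
s=dict(np.load("w1.npz"))
w=np.array([onplane("wrist",q,.052,s) for q in [(293,168),(341,167),(340,234),(293,233)]]);c=w.mean(0)
print("cab",c, np.linalg.norm(w[0]-w[1]),np.linalg.norm(w[1]-w[2]))
d=w[1]-w[0]+w[2]-w[3]; print(np.degrees(np.arctan2(d[1],d[0])),np.degrees(np.arctan2(s["eef_rot"][1,2],s["eef_rot"][0,2])))
print("sw",onplane("wrist",(399,281),.03,s))
c[2]=.077;R=s["eef_rot"];print((R.T@(c-s["ee_pos"])*100).round(2))
E
```

```text
cab [0.43496193 0.10050454 0.052     ] 0.03877479291746782 0.057784407507657294
38.07801186182919 38.14820915526378
sw [0.55108865 0.08189731 0.03      ]
[14.51 -0.21 -0.07]
```

```bash
python3 -m pendant '[[5,-0.2,-0.1,0,0,0,0],[9,-0.2,-0.1,0,0,0,0],[12,-0.2,-0.1,0,0,0,0],[13.5,-0.2,-0.1,0,0,0,0],[14.5,-0.2,-0.1,0,0,0,0],[14.5,-0.2,-0.1,0,0,0,0.2],[14.5,-0.2,-0.1,0,0,0,0.4],[14.5,-0.2,-0.1,0,0,0,0.7],[14.5,-0.2,-0.1,0,0,0,0.8],[14.5,-0.2,-0.1,0,0,0,0.8]]'
```

```text
time: 2.7
ee_pos: [0.4347, 0.101, 0.0775]
eef_rot: [[-0.001, -0.619, 0.785], [-0.001, 0.785, 0.619], [-1.0, -0.0, -0.001]]
contact_force: [-0.1, 0.4, 0.7]
opening: 0.0402
```

```bash
cat >> h.py <<'E'
def go(x,y,z,yaw=None,s=None):
    s=s or readout.state(); R=s["eef_rot"]
    cur=np.degrees(np.arctan2(R[1,2],R[0,2])); sh=R.T@(np.array([x,y,z])-s["ee_pos"])*100
    t=0 if yaw is None else -np.radians((yaw-cur+180)%360-180)
    print("shift",sh.round(2),"wx",round(t,3),"tilt",(R[:2,0]*1e3).round(1))
E
python3 -c "
from h import *
go(.413,-.3278,.17,92.4)"
```

```text
shift [ -9.22 -32.33 -28.25] wx -0.945 tilt [-0.9 -0.7]
```

```bash
python3 -m pendant '[[-5,0,0,0,0,0,0.8],[-9.2,-3,-2,-0.1,0,0,0.8],[-9.2,-32.3,-28.2,-0.945,0,0,0.8],[-9.2,-32.3,-28.2,-0.945,0,0,0.8],[-9.2,-32.3,-28.2,-0.945,0,0,0.8],[-9.2,-32.3,-28.2,-0.945,0,0,0.8],[-9.2,-32.3,-28.2,-0.945,0,0,0.8],[-9.2,-32.3,-28.2,-0.945,0,0,0.8],[-9.2,-32.3,-28.2,-0.945,0,0,0.8],[-9.2,-32.3,-28.2,-0.945,0,0,0.8]]'
python3 - <<'E'
from h import *
go(.413,-.3278,.0825,92.4)
s=readout.state(); cv2.imwrite("pics/w2.png",grab_frame("wrist")); np.savez("w2.npz",**{k:s[k] for k in("ee_pos","eef_rot")})
E
```

```text
time: 3.95
ee_pos: [0.4125, -0.3314, 0.1701]
eef_rot: [[-0.0, -0.999, -0.037], [-0.003, -0.037, 0.999], [-1.0, 0.0, -0.003]]
contact_force: [0.6, -0.4, -0.6]
opening: 0.0397
shift [ 8.76 -0.06  0.38] wx -0.005 tilt [-0.1 -2.6]
```

View pics/w2.png

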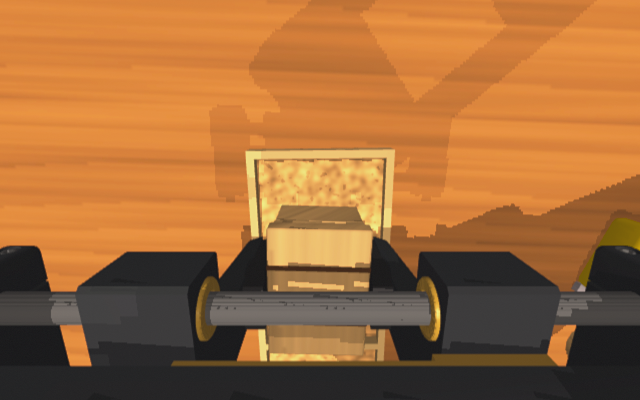

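The wrist view shows the cab held level over the near compartment. The tray's near corners are at (246,152) and (395,150), aligned with the tool. I'll lower it to just above the floor.

```bash
python3 -c "
from h import *
s=dict(np.load('w2.npz'))
a=[onplane('wrist',q,.015,s) for q in [(246,152),(395,150)]];print(a,(a[0]+a[1])/2+np.array([.046,.002,0]))"
python3 -m pendant '[[4,-0.1,0.4,0,0,0,0.8],[7,-0.1,0.4,0,0,0,0.8],[8,-0.1,0.4,0,0,0,0.8],[8.4,-0.1,0.4,0,0,0,0.8],[8.6,-0.1,0.4,0,0,0,0.8],[8.7,-0.1,0.4,0,0,0,0.8],[8.8,-0.1,0.4,0,0,0,0.8]]'
```

```text
[array([ 0.37357298, -0.38777799,  0.015     ]), array([ 0.36800255, -0.27634326,  0.015     ])] [ 0.41678776 -0.33006062  0.015     ]
time: 4.88
ee_pos: [0.4137, -0.3254, 0.0824]
eef_rot: [[-0.0, -0.999, -0.038], [-0.002, -0.038, 0.999], [-1.0, 0.0, -0.002]]
contact_force: [-3.2, 2.8, 14.3]
opening: 0.0392
```

Upward contact force shows it is seated on the floor. Releasing.

```bash
python3 -m pendant '[[-0.05,0,0,0,0,0,0.6],[-0.05,0,0,0,0,0,0.3],[-0.05,0,0,0,0,0,0.25],[-0.05,0,0,0,0,0,0.25],[-3,0,0,0,0,0,0.2],[-8,0,0,0,0,0,0.2],[-14,0,0,0,0,0,0.1]]'
python3 -c "
from h import *
go(.54,-.0676,.23,92.4)"
```

```text
time: 5.75
ee_pos: [0.4131, -0.3246, 0.2229]
eef_rot: [[-0.002, -0.999, -0.038], [0.001, -0.038, 0.999], [-1.0, 0.002, 0.001]]
contact_force: [1.0, -0.9, 0.2]
opening: 0.0782
shift [ -0.72 -13.65  25.2 ] wx -0.004 tilt [-1.9  0.6]
```

```bash
python3 -m pendant '[[-0.7,-13.6,25.2,0,0,0,0],[-0.7,-13.6,25.2,0,0,0,0],[-0.7,-13.6,25.2,0,0,0,0],[-0.7,-13.6,25.2,0,0,0,0],[-0.7,-13.6,25.2,0,0,0,0],[-0.7,-13.6,25.2,0,0,0,0],[-0.7,-13.6,25.2,0,0,0,0]]'
python3 - <<'E'
from h import *
s=readout.state(); im=grab_frame("wrist");cv2.imwrite("pics/w3.png",im); np.savez("w3.npz",**{k:s[k] for k in("ee_pos","eef_rot")})
E
```

```text
time: 6.62
ee_pos: [0.5391, -0.068, 0.2295]
eef_rot: [[-0.003, -0.999, -0.038], [0.0, -0.038, 0.999], [-1.0, 0.003, 0.0]]
contact_force: [-0.9, 0.0, -0.6]
opening: 0.0877
```

View pics/w3.png

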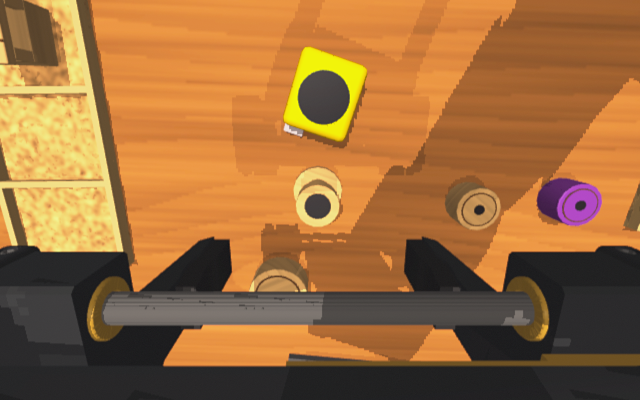

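The funnel's bore is at (317,206), centred between the jaws. The tape is on the near side at (325,95), and the small wheel's bore is at (479,210).

```bash
python3 - <<'E'
from h import *
s=dict(np.load("w3.npz"))
c=onplane("wrist",(317,206),.062,s);print(c,onplane("wrist",(479,210),.03,s))
go(c[0],c[1],.096)
E
```

```text
[ 0.54359897 -0.06909607  0.062     ] [0.55103448 0.08281509 0.03      ]
shift [13.36 -0.48 -0.09] wx 0 tilt [-2.4  0.4]
```

```bash
python3 -m pendant '[[5,-0.4,-0.1,0,0,0,0],[9,-0.4,-0.1,0,0,0,0],[12,-0.4,-0.1,0,0,0,0],[13.3,-0.4,-0.1,0,0,0,0],[13.4,-0.4,-0.1,0,0,0,0.2],[13.4,-0.4,-0.1,0,0,0,0.4],[13.4,-0.4,-0.1,0,0,0,0.7],[13.4,-0.4,-0.1,0,0,0,0.8],[13.4,-0.4,-0.1,0,0,0,0.8]]'
python3 -c "
from h import *
go(.5,-.326,.20,92.4)"
```

```text
time: 7.8
ee_pos: [0.5429, -0.0692, 0.096]
eef_rot: [[-0.002, -0.999, -0.037], [0.0, -0.037, 0.999], [-1.0, 0.002, 0.0]]
contact_force: [-0.2, 0.1, -0.1]
opening: 0.0402
shift [-10.4    5.27 -25.5 ] wx -0.005 tilt [-1.8  0.2]
```

The opening is 40 mm but the crown is 36 mm, so I'll give the fingers more time.

```bash
python3 -m pendant '[[0,0,0,0,0,0,0.85],[0,0,0,0,0,0,0.85],[0,0,0,0,0,0,0.85]]'
```

```text
time: 8.18
ee_pos: [0.543, -0.0692, 0.096]
eef_rot: [[-0.002, -0.999, -0.037], [0.0, -0.037, 0.999], [-1.0, 0.002, 0.0]]
contact_force: [-0.5, -0.6, 0.2]
opening: 0.0346
```

```bash
python3 -m pendant '[[-5,0,0,0,0,0,0.85],[-10,0.5,-2,0,0,0,0.85],[-10.4,5.3,-25.5,0,0,0,0.85],[-10.4,5.3,-25.5,0,0,0,0.85],[-10.4,5.3,-25.5,0,0,0,0.85],[-10.4,5.3,-25.5,0,0,0,0.85],[-10.4,5.3,-25.5,0,0,0,0.85],[-10.4,5.3,-25.5,0,0,0,0.85]]'
python3 - <<'E'
from h import *
go(.501,-.326,.101,92.4)
s=readout.state();print(s["opening"]); cv2.imwrite("pics/w4.png",grab_frame("wrist"))
E
```

```text
time: 9.18
ee_pos: [0.4994, -0.3255, 0.1995]
eef_rot: [[-0.002, -0.999, -0.037], [0.001, -0.037, 0.999], [-1.0, 0.002, 0.002]]
contact_force: [-0.2, -0.7, -0.5]
opening: 0.0346
shift [ 9.85 -0.18 -0.07] wx -0.005 tilt [-2.5  1.4]
0.03456608584292898
```

View pics/w4.png

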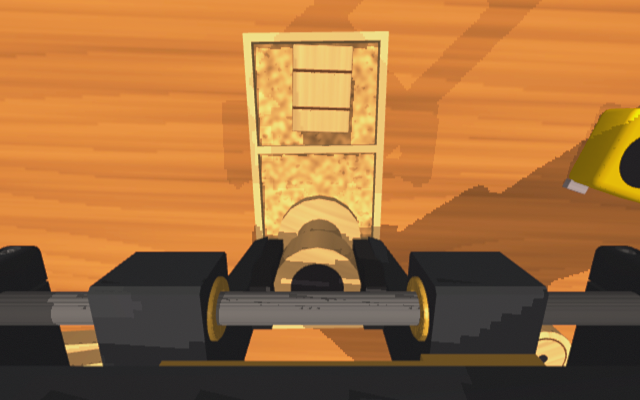

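The cab sits flat in its own compartment, and the funnel is upright and centred over the middle one.

```bash
python3 -m pendant '[[5,-0.2,-0.1,0,0,0,0.85],[8,-0.2,-0.1,0,0,0,0.85],[9.2,-0.2,-0.1,0,0,0,0.85],[9.5,-0.2,-0.1,0,0,0,0.85],[9.7,-0.2,-0.1,0,0,0,0.85],[9.8,-0.2,-0.1,0,0,0,0.85],[9.85,-0.2,-0.1,0,0,0,0.85],[9.85,-0.2,-0.1,0,0,0,0.85]]'
```

```text
time: 10.22
ee_pos: [0.5016, -0.3259, 0.1014]
eef_rot: [[-0.002, -0.999, -0.038], [0.001, -0.038, 0.999], [-1.0, 0.002, 0.001]]
contact_force: [-0.1, 0.1, -1.0]
opening: 0.0342
```

```bash
python3 -m pendant '[[0.06,0,0,0,0,0,0.85],[0.1,0,0,0,0,0,0.85],[0.1,0,0,0,0,0,0.85]]'
```

```text
time: 10.6
ee_pos: [0.5017, -0.326, 0.1009]
eef_rot: [[-0.002, -0.999, -0.038], [0.001, -0.038, 0.999], [-1.0, 0.002, 0.001]]
contact_force: [-1.2, 2.2, 5.5]
opening: 0.0348
```

Contact is confirmed (5.5 N). Release and go to the large wheel.

```bash
python3 -m pendant '[[0,0,0,0,0,0,0.6],[0,0,0,0,0,0,0.3],[0,0,0,0,0,0,0.2],[0,0,0,0,0,0,0.2],[-3,0,0,0,0,0,0.2],[-8,0,0,0,0,0,0.1],[-13,0,0,0,0,0,0]]'
python3 -c "
from h import *
go(.6464,-.104,.22,92.4)"
```

```text
time: 11.48
ee_pos: [0.5017, -0.3259, 0.2319]
eef_rot: [[-0.002, -0.999, -0.038], [0.001, -0.038, 0.999], [-1.0, 0.002, 0.001]]
contact_force: [0.7, -0.9, 0.1]
opening: 0.0867
shift [  1.18 -15.3   21.62] wx -0.004 tilt [-2.4  1.3]
```

```bash
python3 -m pendant '[[1.2,-15.3,21.6,0,0,0,0],[1.2,-15.3,21.6,0,0,0,0],[1.2,-15.3,21.6,0,0,0,0],[1.2,-15.3,21.6,0,0,0,0],[1.2,-15.3,21.6,0,0,0,0],[1.2,-15.3,21.6,0,0,0,0],[1.2,-15.3,21.6,0,0,0,0]]'
python3 - <<'E'
from h import *
s=readout.state(); im=grab_frame("wrist");cv2.imwrite("pics/w5.png",im); np.savez("w5.npz",**{k:s[k] for k in("ee_pos","eef_rot")})
E
```

```text
time: 12.35
ee_pos: [0.6458, -0.1057, 0.2197]
eef_rot: [[-0.003, -0.999, -0.036], [0.001, -0.036, 0.999], [-1.0, 0.003, 0.001]]
contact_force: [0.4, -0.2, -0.0]
opening: 0.0884
```

View pics/w5.png

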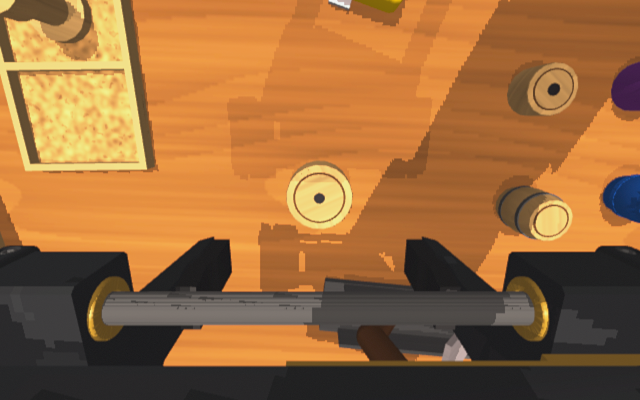

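The large wheel's bore is at (319,198), the barrel's top at (550,219) and the small wheel's bore at (553,90). The far compartment is empty.

```bash
python3 - <<'E'
from h import *
s=dict(np.load("w5.npz"))
c=onplane("wrist",(319,198),.03,s);print(c,"barrel",onplane("wrist",(550,219),.052,s),"sw",onplane("wrist",(553,90),.03,s))
go(c[0],c[1],.076,92.4)
E
```

```text
[ 0.64910361 -0.10502322  0.03      ] barrel [0.65455053 0.08855243 0.052     ] sw [0.55110505 0.08259208 0.03      ]
shift [14.38 -0.38  0.07] wx -0.006 tilt [-2.7  1. ]
```

```bash
python3 -m pendant '[[5,-0.3,0.1,0,0,0,0],[9,-0.3,0.1,0,0,0,0],[12,-0.3,0.1,0,0,0,0],[14,-0.3,0.1,0,0,0,0],[14.4,-0.3,0.1,0,0,0,0],[14.4,-0.3,0.1,0,0,0,0.2],[14.4,-0.3,0.1,0,0,0,0.5],[14.4,-0.3,0.1,0,0,0,0.6],[14.4,-0.3,0.1,0,0,0,0.6],[14.4,-0.3,0.1,0,0,0,0.6]]'
python3 -c "
from h import *
go(.587,-.3215,.18,92.4)"
```

```text
time: 13.65
ee_pos: [0.649, -0.1049, 0.077]
eef_rot: [[-0.001, -0.999, -0.036], [0.0, -0.036, 0.999], [-1.0, 0.001, 0.0]]
contact_force: [-1.0, -0.3, 7.1]
opening: 0.0594
shift [-10.3    6.98 -21.42] wx -0.006 tilt [-1.   0.4]
```

```bash
python3 -m pendant '[[-5,0,0,0,0,0,0.6],[-10,0.5,-2,0,0,0,0.6],[-10.3,7,-21.4,0,0,0,0.6],[-10.3,7,-21.4,0,0,0,0.6],[-10.3,7,-21.4,0,0,0,0.6],[-10.3,7,-21.4,0,0,0,0.6],[-10.3,7,-21.4,0,0,0,0.6],[-10.3,7,-21.4,0,0,0,0.6]]'
python3 - <<'E'
from h import *
go(.587,-.3215,.082,92.4)
s=readout.state();print(s["opening"]); cv2.imwrite("pics/w6.png",grab_frame("wrist"))
E
```

```text
time: 14.65
ee_pos: [0.5873, -0.3195, 0.1796]
eef_rot: [[-0.002, -0.999, -0.037], [0.002, -0.037, 0.999], [-1.0, 0.001, 0.002]]
contact_force: [0.3, 0.3, -0.3]
opening: 0.0593
shift [ 9.76  0.02 -0.22] wx -0.005 tilt [-1.5  1.5]
0.059278589690900545
```

View pics/w6.png

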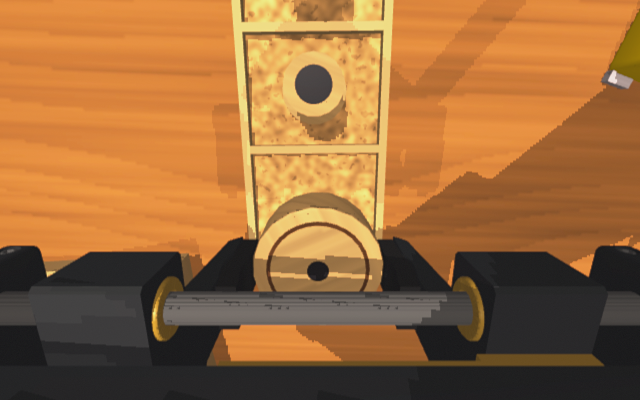

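The funnel stands in the middle compartment, and the large wheel is held level over the far one. I'll lower it.

```bash
python3 -m pendant '[[5,0,-0.2,0,0,0,0.6],[8,0,-0.2,0,0,0,0.6],[9.2,0,-0.2,0,0,0,0.6],[9.5,0,-0.2,0,0,0,0.6],[9.65,0,-0.2,0,0,0,0.6],[9.75,0,-0.2,0,0,0,0.6],[9.8,0,-0.2,0,0,0,0.6],[9.82,0,-0.2,0,0,0,0.6]]'
```

```text
time: 15.7
ee_pos: [0.5875, -0.3213, 0.082]
eef_rot: [[-0.001, -0.999, -0.038], [0.001, -0.038, 0.999], [-1.0, 0.001, 0.001]]
contact_force: [-0.6, 0.3, 2.9]
opening: 0.0592
```

```bash
python3 -m pendant '[[0.05,0,0,0,0,0,0.6],[0.05,0,0,0,0,0,0.3],[0.05,0,0,0,0,0,0.15],[0,0,0,0,0,0,0.15],[0,0,0,0,0,0,0.15],[-3,0,0,0,0,0,0.1],[-8,0,0,0,0,0,0],[-14,0,0,0,0,0,0]]'
python3 -c "
from h import *
go(.653,.089,.22,92.4)"
```

```text
time: 16.7
ee_pos: [0.587, -0.321, 0.2221]
eef_rot: [[-0.003, -0.999, -0.038], [0.003, -0.038, 0.999], [-1.0, 0.003, 0.003]]
contact_force: [0.7, -0.3, -0.0]
opening: 0.088
shift [ 0.3  -8.14 40.72] wx -0.004 tilt [-3.   2.6]
```

```bash
python3 -m pendant '[[0.3,-8.1,40.7,0,0,0,0],[0.3,-8.1,40.7,0,0,0,0],[0.3,-8.1,40.7,0,0,0,0],[0.3,-8.1,40.7,0,0,0,0],[0.3,-8.1,40.7,0,0,0,0],[0.3,-8.1,40.7,0,0,0,0],[0.3,-8.1,40.7,0,0,0,0],[0.3,-8.1,40.7,0,0,0,0],[0.3,-8.1,40.7,0,0,0,0]]'
python3 - <<'E'
from h import *
s=readout.state(); im=grab_frame("wrist");cv2.imwrite("pics/w7.png",im); np.savez("w7.npz",**{k:s[k] for k in("ee_pos","eef_rot")})
E
```

```text
time: 17.82
ee_pos: [0.6524, 0.0884, 0.2198]
eef_rot: [[-0.003, -0.999, -0.038], [0.002, -0.038, 0.999], [-1.0, 0.003, 0.002]]
contact_force: [-0.3, -0.1, 0.6]
opening: 0.0879
```

View pics/w7.png

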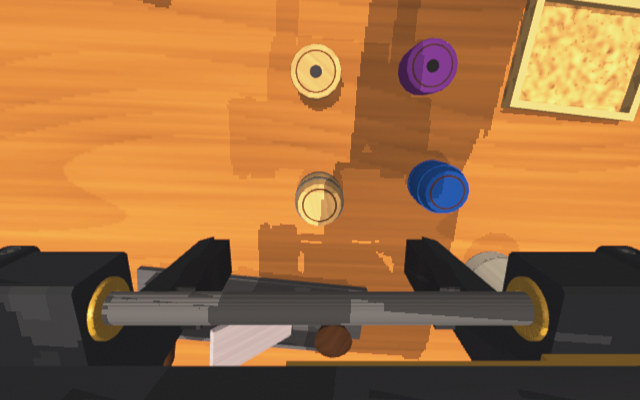

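The barrel's top is at (319,204), the small wheel's bore at (316,72), and the blue barrel's edge about 94 px to the right. I'll narrow the jaws on the way down.

```bash
python3 - <<'E'
from h import *
s=dict(np.load("w7.npz"))
c=onplane("wrist",(319,204),.052,s);print(c,"sw",onplane("wrist",(316,72),.03,s))
go(c[0],c[1],.075,92.4)
E
python3 -m pendant '[[4,-0.2,0,0,0,0,0.2],[7,-0.2,0,0,0,0,0.2]]'
python3 -c "
from h import *
go(.655,.0885,.075,92.4)"
```

```text
[0.65508243 0.08913839 0.052     ] sw [0.55096823 0.08280471 0.03      ]
shift [14.49 -0.31  0.1 ] wx -0.005 tilt [-3.3  2.2]
time: 18.12
ee_pos: [0.6542, 0.0858, 0.1489]
eef_rot: [[-0.003, -0.999, -0.034], [0.002, -0.034, 0.999], [-1.0, 0.003, 0.002]]
contact_force: [-0.6, 0.6, -0.1]
opening: 0.0714
shift [ 7.39 -0.11  0.25] wx -0.008 tilt [-3.4  1.9]
```

```bash
python3 -m pendant '[[2,-0.1,0.3,0,0,0,0.2],[5,-0.1,0.3,0,0,0,0.2],[7,-0.1,0.3,0,0,0,0.2],[7.4,-0.1,0.3,0,0,0,0.2],[7.4,-0.1,0.3,0,0,0,0.3],[7.4,-0.1,0.3,0,0,0,0.5],[7.4,-0.1,0.3,0,0,0,0.75],[7.4,-0.1,0.3,0,0,0,0.75],[7.4,-0.1,0.3,0,0,0,0.75]]'
python3 -c "
from h import *
go(.5275,.3123,.21,86.1)"
```

```text
time: 19.25
ee_pos: [0.6555, 0.0891, 0.076]
eef_rot: [[-0.002, -0.999, -0.034], [0.002, -0.034, 0.999], [-1.0, 0.002, 0.002]]
contact_force: [-0.2, 0.4, 5.8]
opening: 0.0422
shift [-13.33  12.04  22.77] wx 0.102 tilt [-1.8  2. ]
```

```bash
python3 -m pendant '[[-5,0,0,0,0,0,0.75],[-10,0,0,0,0,0,0.75],[-13.3,4,0,0,0,0,0.75],[-13.3,12,22.8,0.1,0,0,0.75],[-13.3,12,22.8,0.1,0,0,0.75],[-13.3,12,22.8,0.1,0,0,0.75],[-13.3,12,22.8,0.1,0,0,0.75],[-13.3,12,22.8,0.1,0,0,0.75],[-13.3,12,22.8,0.1,0,0,0.75]]'
python3 - <<'E'
from h import *
s=readout.state();print(s["opening"]); np.savez("w8.npz",**{k:s[k] for k in("ee_pos","eef_rot")});cv2.imwrite("pics/w8.png",grab_frame("wrist"))
E
```

```text
time: 20.38
ee_pos: [0.5278, 0.3124, 0.2094]
eef_rot: [[-0.002, -0.998, 0.065], [0.001, 0.065, 0.998], [-1.0, 0.002, 0.001]]
contact_force: [0.2, -0.8, 0.2]
opening: 0.0425
0.04249018804852615
```

View pics/w8.png

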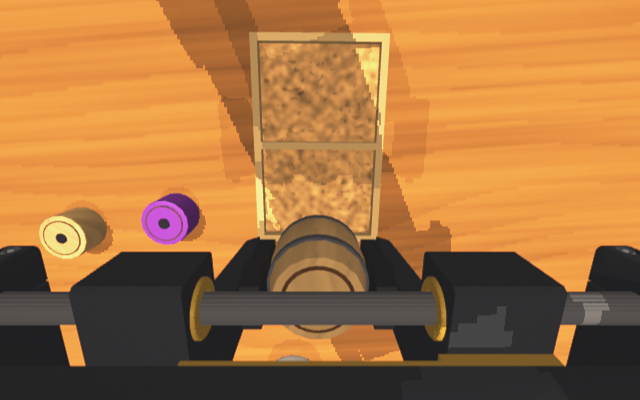

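The barrel hangs upright over the far wagon compartment; the divider is at (321,146) and the near edge at (320,34).

```bash
python3 - <<'E'
from h import *
s=dict(np.load("w8.npz"))
print("divider",onplane("wrist",(321,146),.015,s),"near",onplane("wrist",(320,34),.015,s))
go(.529,.313,.082,86.1)
E
python3 -m pendant '[[5,0,0,0,0,0,0.75],[9,0,0,0,0,0,0.75],[11.5,-0.1,0,0,0,0,0.75],[12.3,-0.1,0,0,0,0,0.75],[12.5,-0.1,0,0,0,0,0.75],[12.65,-0.1,0,0,0,0,0.75],[12.75,-0.1,0,0,0,0,0.75],[12.8,-0.1,0,0,0,0,0.75]]'
```

```text
divider [0.48617941 0.31750729 0.015     ] near [0.39826068 0.32218917 0.015     ]
shift [12.74 -0.09  0.11] wx 0.002 tilt [-1.9  1.4]
time: 21.42
ee_pos: [0.5293, 0.3121, 0.0821]
eef_rot: [[-0.001, -0.998, 0.066], [0.002, 0.066, 0.998], [-1.0, 0.001, 0.002]]
contact_force: [-0.0, 0.3, 0.0]
opening: 0.0426
```

```bash
python3 -m pendant '[[0.1,0,0,0,0,0,0.75],[0.15,0,0,0,0,0,0.75],[0.15,0,0,0,0,0,0.75]]'
```

```text
time: 21.8
ee_pos: [0.5294, 0.3122, 0.081]
eef_rot: [[-0.001, -0.998, 0.066], [0.002, 0.066, 0.998], [-1.0, 0.001, 0.002]]
contact_force: [-0.5, 0.1, 4.4]
opening: 0.0425
```

Contact at 4.4 N. Release, then go to the small wheel, with the jaws turned to yaw ~60° to clear the purple one.

```bash
python3 -m pendant '[[0,0,0,0,0,0,0.6],[0,0,0,0,0,0,0.35],[0,0,0,0,0,0,0.25],[0,0,0,0,0,0,0.25],[-3,0,0,0,0,0,0.25],[-8,0,0,0,0,0,0.25],[-12,0,0,0,0,0,0.25]]'
python3 -c "
from h import *
go(.5505,.0828,.20,60)"
```

```text
time: 22.68
ee_pos: [0.5297, 0.3121, 0.2028]
eef_rot: [[0.0, -0.998, 0.066], [0.002, 0.066, 0.998], [-1.0, -0.0, 0.002]]
contact_force: [0.1, 0.3, 0.3]
opening: 0.0658
shift [  0.23  -3.58 -22.74] wx 0.458 tilt [0.3 2.3]
```

```bash
python3 -m pendant '[[0.2,-3.6,-22.7,0.458,0,0,0.25],[0.2,-3.6,-22.7,0.458,0,0,0.25],[0.2,-3.6,-22.7,0.458,0,0,0.25],[0.2,-3.6,-22.7,0.458,0,0,0.25],[0.2,-3.6,-22.7,0.458,0,0,0.25],[0.2,-3.6,-22.7,0.458,0,0,0.25],[0.2,-3.6,-22.7,0.458,0,0,0.25]]'
python3 -c "
from h import *
go(.5505,.0828,.076,60)"
```

```text
time: 23.55
ee_pos: [0.5505, 0.0845, 0.2002]
eef_rot: [[0.0, -0.867, 0.499], [0.003, 0.499, 0.867], [-1.0, 0.001, 0.002]]
contact_force: [-0.5, 0.3, -0.4]
opening: 0.066
shift [12.42 -0.1  -0.17] wx 0.001 tilt [0.2 2.5]
```

```bash
python3 -m pendant '[[5,-0.1,-0.2,0,0,0,0.25],[9,-0.1,-0.2,0,0,0,0.25],[11.5,-0.1,-0.2,0,0,0,0.25],[12.4,-0.1,-0.2,0,0,0,0.25],[12.4,-0.1,-0.2,0,0,0,0.4],[12.4,-0.1,-0.2,0,0,0,0.6],[12.4,-0.1,-0.2,0,0,0,0.75],[12.4,-0.1,-0.2,0,0,0,0.75],[12.4,-0.1,-0.2,0,0,0,0.75]]'
python3 -c "
from h import *
go(.4425,.3195,.18,86.1)"
```

```text
time: 24.68
ee_pos: [0.5513, 0.0826, 0.0775]
eef_rot: [[0.002, -0.867, 0.499], [0.003, 0.499, 0.867], [-1.0, -0.001, 0.004]]
contact_force: [-1.7, 1.9, 6.9]
opening: 0.0413
shift [-10.22  21.24  15.14] wx -0.454 tilt [2.5 2.6]
```

```bash
python3 -m pendant '[[-5,0,0,0,0,0,0.75],[-10,1,1,0,0,0,0.75],[-10.2,21.2,15.1,-0.454,0,0,0.75],[-10.2,21.2,15.1,-0.454,0,0,0.75],[-10.2,21.2,15.1,-0.454,0,0,0.75],[-10.2,21.2,15.1,-0.454,0,0,0.75],[-10.2,21.2,15.1,-0.454,0,0,0.75],[-10.2,21.2,15.1,-0.454,0,0,0.75],[-10.2,21.2,15.1,-0.454,0,0,0.75]]'
python3 - <<'E'
from h import *
go(.4425,.3195,.083,86.1)
cv2.imwrite("pics/w9.png",grab_frame("wrist"))
E
```

```text
time: 25.8
ee_pos: [0.4434, 0.3178, 0.1798]
eef_rot: [[0.003, -0.998, 0.07], [0.002, 0.07, 0.998], [-1.0, -0.002, 0.003]]
contact_force: [0.3, 0.1, -0.7]
opening: 0.0417
shift [9.68 0.13 0.14] wx -0.002 tilt [2.6 2.4]
```

View pics/w9.png

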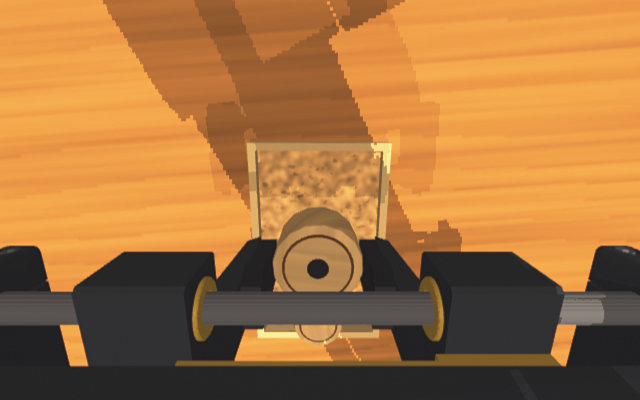

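The small wheel is held level over the near wagon compartment. I'll lower it.

```bash
python3 -m pendant '[[5,0.1,0.1,0,0,0,0.75],[8,0.1,0.1,0,0,0,0.75],[9.2,0.1,0.1,0,0,0,0.75],[9.4,0.1,0.1,0,0,0,0.75],[9.55,0.1,0.1,0,0,0,0.75],[9.65,0.1,0.1,0,0,0,0.75],[9.75,0.1,0.1,0,0,0,0.75],[9.8,0.1,0.1,0,0,0,0.75]]'
```

```text
time: 26.85
ee_pos: [0.4431, 0.3192, 0.0825]
eef_rot: [[0.003, -0.998, 0.07], [0.003, 0.07, 0.998], [-1.0, -0.003, 0.003]]
contact_force: [-1.4, -0.8, 7.6]
opening: 0.041
```

Contact at 7.6 N. Release, back off, and check with the top and side cameras.

```bash
python3 -m pendant '[[0,0,0,0,0,0,0.6],[0,0,0,0,0,0,0.35],[0,0,0,0,0,0,0.25],[0,0,0,0,0,0,0.25],[-3,0,0,0,0,0,0.25],[-8,0,0,0,0,0,0.2],[-14,2,0,0,0,0,0],[-20,12,0,0,0,0,0],[-22,18,0,0,0,0,0],[-22,18,0,0,0,0,0]]'
python3 - <<'E'
from h import *
a=grab_frame("top");b=grab_frame("side")
za=cv2.resize(a[110:290,160:480],(800,450),interpolation=cv2.INTER_CUBIC)
cv2.imwrite("pics/endt.png",za);cv2.imwrite("pics/ends.png",b)
E
```

```text
time: 28.1
ee_pos: [0.261, 0.3311, 0.3029]
eef_rot: [[0.004, -0.997, 0.071], [0.003, 0.071, 0.997], [-1.0, -0.004, 0.004]]
contact_force: [0.7, 0.6, 0.9]
opening: 0.088
```

View pics/endt.png

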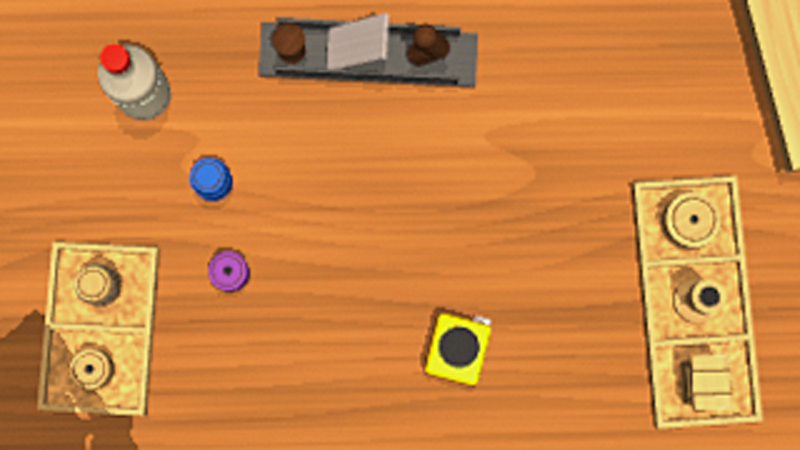

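View pics/ends.png

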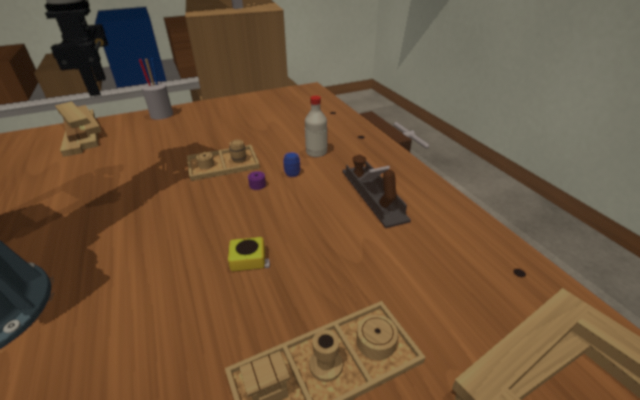

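Both views show each part upright in its own compartment: cab, funnel and large wheel in the engine tray, barrel and small wheel in the wagon tray. The tape, plane, bottle and look-alikes look unmoved, and the gripper is clear.

```bash
python3 -c "
from plant import manip
print(manip.finish_job())"
```

```text
the job is handed in; nothing more can be done
None
```

Both kits are made up and the job is handed in, at about 28 s of the 112 s allowed. No verdict was reported.

- **Engine tray:** cab in the near compartment, funnel in the middle, large wheel in the far one.
- **Wagon tray:** barrel in the far compartment, small wheel in the near one.

I lowered each part until the wrist force showed it touching the tray floor (about 3 to 14 N), then released it.

The last top and side pictures show all five parts upright in compartments of their own, with the gripper clear. By eye, the tape measure, bench plane, glue bottle and the purple and blue look-alikes had not moved; I did not measure them again.

No check failed. The top and wrist cameras differed by up to about 4 mm on part positions, which did not affect any grasp. The funnel's first grip was not fully closed, so I closed it further before lifting.

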